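# Empty a stack of part-filled trays and put the empties on their piles

## Robot

A 6-joint arm with a two-finger parallel gripper is mounted at the origin on a cart in front of the work surface, level with it; the furniture and walls round the work are solid. World frame = base frame: x ahead of the robot, y to its left, z up, the work surface at z = 0. Lengths are in m, angles in rad, forces in N, time in s.
With the tool pointing down it reaches from about 0.35 to 0.875 m from the base axis. Payload 4.2 kg.
Tool frame: the origin (TCP) lies at the very end of the fingers, on their centre line; the grasp point (between the pads) lies bot.grasp_offset behind it (bot.grasp_offset is the distance from the TCP to the grasp point, in m); z points along the fingers, y is the direction in which the jaws open and shut (so a half turn about z gives the same grasp; the last joint's range is limited). The gripper opens to 85 mm and grips with 20 to 120 N. Pads are 22 mm wide; open, the fingers measure 114 mm over their backs; the gripper's body (76 mm by 85 mm) begins 54 mm behind the grasp point. The pads swing forward as they close: fully open they stand 13 mm farther back than shut.
Start: joints at [1.55, 0.385, 0.008, 0, -1.194, -0.259], TCP at [0.173, 0.601, 0.231] pointing down, gripper open.
Joint ranges: [-3.14, 3.14], [-1.21, 2.06], [-1.07, 1.41], [-3.16, 2.05], [-2.99, -0.16], [-3.1, 3.1]. Speed limits (rad/s): [2.79, 2.79, 3.14, 3.14, 3.14, 3.14].

## Interface

Orientations are given as [roll, pitch, yaw] about the fixed x, y, z axes, in that order (R = Rz(yaw) Ry(pitch) Rx(roll)).
In Python, from cell import read_state, viewer, ticket, spotter, bot gives the robot as it stands.
- The arm moves only by the tool move_arm, never from a script. Its argument "commands" is a list of rows, each a list of 3 entries, a list of its own where there are three numbers: the shift along the tool's x, y, z in cm, then the turn, a rotation vector about the tool's x, y, z in degrees, then the finger opening in cm, from 0 to 8.54. In form: [[[tx, ty, tz], [rx, ry, rz], grip], ...]. A call has 1 to 20 rows; each row is the pose to reach, as a shift and turn from the pose commanded when the call began, along the tool's axes at that moment; what a row does not reach only later rows make up. A row lasts 1/12 s, in which the tool goes at most 41.7 mm and 7.16 degrees, less where a joint would pass 70% of its speed; a pose out of reach is approached as far as the arm can. A call with a gripper value outside its range is refused whole. The fingers move at their own pace and stop on an object; "force" is the grip in N (left out, the last holds). Time passes only in rows, so rows that repeat a pose let the fingers close. It gives the time, the measured TCP pose, the force and the opening at its end, in the units of the state.
- read_state(): the state, without advancing time (a new reading comes with each control period).
- viewer.snapshot(name): name is "scene" or "top"; returns a dict with "img" (400x640x3 uint8, red, green, blue), "depth" (400x640 float32, m along the optical axis (not along the pixel's ray), 0 where there is no reading), "vertical_fov" (degrees; the focal length in pixels is half the picture's height over the tangent of half this angle, whatever the lens; pixels are square), "cx", "cy" (the principal point, pixels), "xyz" and "orientation" of the camera in the world. Camera axes: x right, y down, z forward; pixel columns grow to the right and rows downward; lengths in m; the calibration is good to about 2 mm. A picture is of the moment at which its call begins.
- ticket.job_done(): hands the job in, once; it reports no verdict.
Trained networks look in the newest picture that a camera, given by its name, has taken for a name from the list of things; names that differ only in an ending like _2 or _b are one class to them, and where a whole thing is asked for, a point or a joint stands for the part that bears it (a point fixed in the world has none). Each returns a list of dicts, best first, with "confidence" (0 to 1); they miss things now and then, are a little off and sometimes report something else, mostly with a low value. They report only what shows in the picture. A call takes as long as a camera call. They do not tell look-alikes from the thing itself.
- spotter.spot_in(camera, name): "at" ([x, y, z] in m, in the coordinates of the camera as it stood for that picture, good to about 4 mm: the middle of the surface that is visible of it).
- spotter.masks_of(camera, name): "mask" (400x640 bool, what is visible of it).
- spotter.tip_of(camera, name): "at" ([x, y, z] in m, in the coordinates of the camera as it stood for that picture, good to about 4 mm: a listed point, or the origin of a listed thing).
The state is a dict: "t": time; "q": joint angles; "qvel": joint speeds; "joint_efforts": joint torques, N m; "eef_pos": TCP position; "orientation": TCP orientation; "force": force on the tool from outside, world axes, zero at the start; "ft_torque": the same for the moment, N m; "gripper_width": finger opening in m.
Only numpy, scipy, OpenCV 4.12 (cv2) and the standard library are available. Lean on these libraries where they do the work, as an engineer would, in place of code of your own. Each camera call takes 0.05 s, during which the arm holds its last target. There are 200 camera calls.

## Task

Take apart the stack of two part-filled trays: stand the spool from the upper tray in the free pocket of the tray that keeps the other spool, and the wooden edge slicker from the lower tray in the free pocket of the tray that keeps the other slicker, so that both of those trays are full. Then stack the two emptied trays squarely on the empty trays of their own length, the short one on the short and the long one on the long. Everything ends released and at rest, with the spool and the slicker that were already in their trays still upright in their pockets.

Things in the scene. Friction and masses are not known exactly. Their poses are not given: they have to be found in the camera images.
- spool: The spool to be moved: wooden thread spool with red thread, standing upright, 36 mm in diameter, 40 mm high; origin at the centre of its underside, z along its axis. It stands in the pocket at x = -29 mm of short_tray, in the stack, and is loose; about 0.05 kg.
- slicker: The slicker to be moved: turned dark wood edge slicker (a solid round grip with a domed top and two grooves round its foot), standing upright, 36 mm in diameter, 64 mm high; origin at the centre of its underside, z along its axis. It stands in the pocket at x = +58 mm of long_tray, the one end of it that short_tray leaves uncovered, and is loose; about 0.05 kg.
- short_tray: Upper tray of the stack, to be emptied and moved: grey plastic tray 120 (its x) x 62 (its y) x 24 mm high; two 54 x 54 mm pockets centred at x = -29 and +29 mm; walls and floor 4 mm; flat underside; origin at the centre of its underside. Loose, about 0.12 kg. Rests lengthwise on the rim of the equally wide long_tray, underside 24 mm above the bench, centre at about x = -33 mm of long_tray.
- long_tray: Lower tray of the stack, standing on the bench, to be emptied and moved: grey plastic tray 178 (its x) x 62 (its y) x 24 mm high; three 54 x 54 mm pockets centred at x = -58, 0, +58 mm; walls and floor 4 mm; flat underside; origin at the centre of its underside. Loose, about 0.18 kg.
- thread_tray: Fixed tray that keeps the thread spools: grey plastic tray 120 (its x) x 62 (its y) x 24 mm high; two 54 x 54 mm pockets centred at x = -29 and +29 mm; walls and floor 4 mm; flat underside; origin at the centre of its underside. A spool stands in its pocket at x = +29 mm; its pocket at x = -29 mm is free.
- slicker_tray: Fixed tray that keeps the slickers: grey plastic tray 120 (its x) x 62 (its y) x 24 mm high; two 54 x 54 mm pockets centred at x = -29 and +29 mm; walls and floor 4 mm; flat underside; origin at the centre of its underside. A slicker stands in its pocket at x = -29 mm; its pocket at x = +29 mm is free.
- short_base: Fixed empty tray on the bench, the bottom of the pile of short empties: grey plastic tray 120 (its x) x 62 (its y) x 24 mm high; two 54 x 54 mm pockets centred at x = -29 and +29 mm; walls and floor 4 mm; flat underside; origin at the centre of its underside. Both pockets empty; a tray stacked on it rests on its rim, 24 mm above the bench.
- long_base: Fixed empty tray on the bench, the bottom of the pile of long empties: grey plastic tray 178 (its x) x 62 (its y) x 24 mm high; three 54 x 54 mm pockets centred at x = -58, 0, +58 mm; walls and floor 4 mm; flat underside; origin at the centre of its underside. All pockets empty; a tray stacked on it rests on its rim, 24 mm above the bench.
- resident_spool: Spool already in thread_tray, stays there: wooden thread spool with red thread, standing upright, 36 mm in diameter, 40 mm high; origin at the centre of its underside, z along its axis. Loose.
- resident_slicker: Ferrule already in slicker_tray, stays there: turned dark wood edge slicker (a solid round grip with a domed top and two grooves round its foot), standing upright, 36 mm in diameter, 64 mm high; origin at the centre of its underside, z along its axis. Loose.
Mind the look-alikes: they are no part of the job. What is shaped like the resident_spool but purple or yellow is not meant.

How it is judged:
By the outcome, as a careful person would: the job done as asked, in the order asked, and still so for the second after the job is handed in, with the robot touching nothing.
It also fails if it takes over 128 s, if anything falls off the work surface, if the arm or the gripper's body presses on something with over 40 N, if the wrist force passes 120 N, or if a joint passes its speed limit or range.

## Working session

There is one attempt and no reset: what is moved stays moved. The work goes in short steps, Python scripts to look and compute and a tool call to move; the robot and the scene stay as the last step left them, time stands still between calls to the robot, and variables do not carry over. Pictures are saved under pics/ and viewed, about 12 in all and at most 16, crops included, and the job is handed in when it is done.

Besides the shell and the picture viewer there is one more tool, called after ">>>" as name(argument=value, ...) on one line, values as JSON. move_arm: Moves the arm, as the interface text tells. Its arguments: {"type":"object","properties":{"commands":{"type":"array","items":{"type":"array"}},"force":{"type":"number"}},"required":["commands"]}

```bash
mkdir -p pics; ls; python3 - <<'E'
from cell import read_state, viewer, ticket, spotter, bot
import cv2,numpy as np
print(bot.grasp_offset, read_state())
for n in("scene","top"):
    s=viewer.snapshot(n); cv2.imwrite(f"pics/{n}0.png",s["img"][:,:,::-1]); print(n,s["vertical_fov"],s["cx"],s["cy"],s["xyz"],s["orientation"])
E
```

```text
pics
0.0187 {'t': 0.0, 'q': array([ 1.54961789e+00,  3.85562859e-01,  6.61473453e-03, -5.04739751e-04,
       -1.19398468e+00, -2.58619706e-01]), 'qvel': array([-0.00104429,  0.00012219,  0.00040811,  0.00010883, -0.00027313,
       -0.0010042 ]), 'joint_efforts': array([ 2.51126539e-04, -3.92284691e+01,  1.88397413e+01,  4.18628097e+00,
       -4.63848672e-03,  6.41713839e-06]), 'eef_pos': array([0.17240802, 0.60014077, 0.23021258]), 'orientation': array([ 3.13940726e+00, -9.30716885e-05, -2.79984269e-01]), 'force': array([ 1.03081787, -0.29649546,  0.04673116]), 'ft_torque': array([ 0.02883012,  0.00960241, -0.01588975]), 'gripper_width': 0.08552570460890165}
scene 45.754948817924806 320.03285113989756 204.8295048924931 [-0.03863877 -0.38091788  0.83786716] [-2.44493959 -0.00655418 -1.02056404]
top 45.43809950464389 309.4561996324715 198.85886193360344 [ 0.34788345 -0.05069846  1.07867469] [-2.93834672e+00  2.06211974e-03 -1.53920524e+00]
```

View pics/scene0.png

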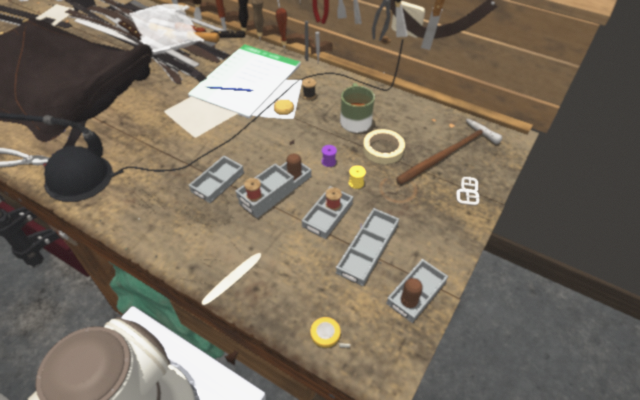

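View pics/top0.png

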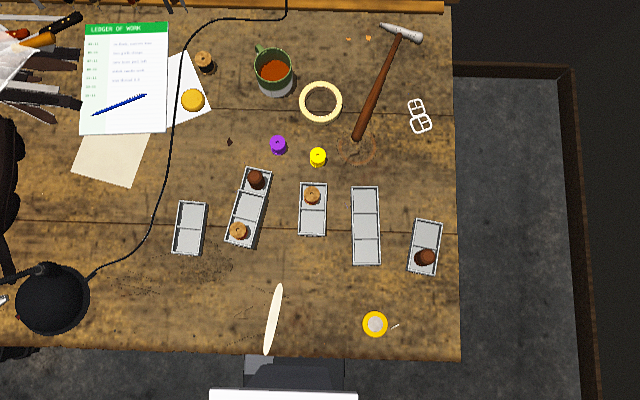

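The trays in the top view, left to right: short_base (190,228), the stack (248,207) with the spool at (238,231) and the slicker at (256,180), thread_tray (312,209), long_base (366,226), slicker_tray (425,247). Next I measure each one from depth.

```bash
cat > h.py <<'E'
from cell import read_state, viewer, ticket, spotter, bot
import cv2,numpy as np
from scipy.spatial.transform import Rotation as Ro
def cam(s):
    return Ro.from_euler('xyz',s["orientation"]).as_matrix(),np.array(s["xyz"]),200/np.tan(np.radians(s["vertical_fov"]/2))
def cloud(s):
    R,t,f=cam(s); v,u=np.mgrid[:400,:640]; d=s["depth"]
    P=np.stack([(u-s["cx"])/f*d,(v-s["cy"])/f*d,d],-1)@R.T+t
    P[d==0]=np.nan; return P
def pix(s,p):
    R,t,f=cam(s); c=(np.array(p)-t)@R; return c[0]/c[2]*f+s["cx"],c[1]/c[2]*f+s["cy"]
def rects(P,lo,hi,amin=80,k=3):
    m=((P[...,2]>lo)&(P[...,2]<hi)).astype(np.uint8)
    m=cv2.morphologyEx(m,cv2.MORPH_CLOSE,np.ones((k,k)))
    n,L,st,_=cv2.connectedComponentsWithStats(m); out=[]
    for i in range(1,n):
        if st[i,4]<amin: continue
        q=P[(L==i)&(P[...,2]>lo)&(P[...,2]<hi)]
        r=cv2.minAreaRect((q[:,:2]*1000).astype(np.float32)); (x,y),(w,h),a=r
        if w<h: w,h,a=h,w,a+90
        out.append((x,y,w,h,(a+90)%180-90,np.median(q[:,2])*1000,len(q),st[i,:4].tolist()))
    return out
E
python3 - <<'E'
from h import *
for n in("top","scene"):
    s=viewer.snapshot(n); P=cloud(s)
    print(n,"bench z",np.nanmedian(P[200:250,330:345,2]))
    for lo,hi in((.014,.034),(.038,.056)):
        print(lo,hi)
        for o in rects(P,lo,hi):
            if max(o[2:4])<230 and o[2]>50: print(np.round(o[:7],1),o[7])
    for name in("spool","slicker","short_tray","long_tray"):
        R,t,f=cam(s)
        print(name,[(np.round(R@d["at"]+t,3).tolist(),round(d["confidence"],2)) for d in spotter.spot_in(n,name)][:8])
    for name in("spool","slicker"):
        print(name,'tip',[(np.round(R@d["at"]+t,3).tolist(),round(d["confidence"],2)) for d in spotter.tip_of(n,name)][:8])
E
```

```text
top bench z -0.0011513244469679718
0.014 0.034
[1050.8  466.    78.9   21.4  -75.4   16.8   91. ] [93, 0, 35, 9]
[1053.9  369.8   65.7   10.8  -89.    17.5   95. ] [135, 0, 29, 4]
[992.9 645.6 158.8  17.1 -89.3  31.5 285. ] [0, 14, 66, 8]
[894.4 598.4 128.1  60.7 -89.   18.5 506. ] [22, 44, 55, 27]
[870.9  53.2  63.7  52.  -52.7  32.9 157. ] [259, 60, 30, 21]
[ 812.3  600.   201.5   77.9   84.5   19.9 1329. ] [0, 72, 85, 39]
[834.8  45.6  83.1  35.2 -76.8  23.6 120. ] [258, 75, 35, 20]
[801.2 -59.  103.5  99.3   1.7  23.1 733. ] [299, 81, 43, 42]
[801.4 244.6  55.   54.   89.6  17.5 380. ] [181, 88, 24, 22]
[774.8 404.8 160.6  58.  -67.5  16.7 243. ] [90, 90, 68, 28]
[ 544.8   93.   183.4   63.7   -9.7   27.1 1111. ] [227, 165, 45, 83]
[544.7 -48.  122.2  62.   -0.7  22.1 371. ] [297, 182, 30, 54]
[ 510.7 -168.6  178.3   62.5    2.3   21.9  541. ] [351, 186, 30, 80]
[493.6 226.7 122.7  63.7  -3.3  22.1 456. ] [171, 200, 36, 56]
[ 467.6 -300.9  121.8   63.2  -10.1   21.4  445. ] [407, 217, 37, 59]
[442.2 342.   85.4  13.1 -38.7  26.5  85. ] [117, 233, 32, 29]
[323.6 477.5 164.1  83.7 
[... 1964 characters left out ...]
75.6   13.8   89.9   47.1  414. ] [573, 75, 67, 27]
[411.9 804.2 187.1  30.8 -84.7  47.8 415. ] [0, 90, 46, 26]
[889.2  66.5  63.6  20.4 -63.8  47.5 126. ] [345, 97, 25, 8]
[834.4  40.3  82.4  37.6 -68.3  47.6 177. ] [341, 108, 32, 15]
[465.7 623.   80.7  19.4 -31.9  48.7  88. ] [70, 111, 34, 10]
[315.5 485.8 138.7  83.3 -30.9  47.2 568. ] [44, 150, 60, 40]
[533.8  93.8 161.6  64.1 -12.1  46.8 729. ] [236, 162, 66, 47]
spool [([0.481, 0.1, 0.067], 0.59), ([0.566, -0.051, 0.046], 0.48)]
slicker [([0.595, 0.071, 0.056], 0.6)]
short_tray [([0.527, 0.091, 0.038], 0.92)]
long_tray [([0.549, 0.067, 0.016], 0.63)]
spool tip [([0.487, 0.108, 0.031], 0.65)]
slicker tip [([0.607, 0.082, 0.007], 0.79)]
```

```bash
cat >> h.py <<'E'
def go(x,y,z,yaw):
    """tool-frame shift (cm) and rotation vector (deg) to a down-pointing pose; yaw in deg"""
    st=read_state(); Rc=Ro.from_euler('xyz',st["orientation"]); Rt=Ro.from_euler('xyz',[np.pi,0,np.radians(yaw)])
    print("shift cm",np.round(Rc.inv().apply(np.array([x,y,z])-st["eef_pos"])*100,2),"rot deg",np.round(np.degrees((Rc.inv()*Rt).as_rotvec()),2))
E
python3 - <<'E'
from h import *
for n in("top","scene"):
    s=viewer.snapshot(n); P=cloud(s); X,Y,Z=P[...,0],P[...,1],P[...,2]
    for nm,x,y,lo,hi in(("spool",.487,.106,.060,.075),("slicker",.604,.081,.052,.075),("res_sp",.574,-.049,.036,.05),("res_sl",.439,-.297,.05,.075)):
        m=(np.hypot(X-x,Y-y)<.03)&(Z>lo)&(Z<hi); q=P[m]
        print(n,nm,len(q),np.round(((q.min(0)+q.max(0))/2)[:2],4),"ztop",q[:,2].max().round(4))
    for y0 in np.arange(-.4,.7,.1):
        m=(X>.3)&(X<.7)&(Y>y0)&(Y<y0+.1); q=P[m]
        if len(q): i=q[:,2].argmax(); print(round(y0,1),np.round(q[i],3))
go(.487,.106,.15,-12.2)
E
```

```text
top spool 221 [0.4856 0.1105] ztop 0.0722
top slicker 204 [0.604  0.0806] ztop 0.0719
top res_sp 200 [ 0.5737 -0.0459] ztop 0.0498
top res_sl 230 [ 0.4419 -0.2962] ztop 0.0718
-0.4 [ 0.445 -0.302  0.07 ]
-0.3 [ 0.44  -0.286  0.072]
-0.2 [ 0.49  -0.138  0.029]
-0.1 [ 0.575 -0.049  0.05 ]
-0.0 [0.597 0.086 0.072]
0.1 [0.482 0.124 0.072]
0.2 [0.438 0.258 0.029]
0.3 [0.402 0.399 0.041]
0.4 [0.383 0.499 0.131]
0.5 [0.619 0.574 0.171]
0.6 [0.684 0.6   0.148]
scene spool 187 [0.4855 0.1087] ztop 0.0737
scene slicker 170 [0.6015 0.0775] ztop 0.0725
scene res_sp 183 [ 0.5735 -0.0468] ztop 0.0496
scene res_sl 293 [ 0.4412 -0.2976] ztop 0.0737
-0.4 [ 0.439 -0.308  0.071]
-0.3 [ 0.438 -0.29   0.074]
-0.2 [ 0.42  -0.15   0.029]
-0.1 [ 0.564 -0.048  0.05 ]
-0.0 [0.486 0.099 0.074]
0.1 [0.495 0.106 0.074]
0.2 [0.503 0.252 0.029]
0.3 [0.402 0.394 0.043]
0.4 [0.383 0.498 0.135]
0.5 [0.553 0.572 0.173]
0.6 [0.3   0.649 0.163]
shift cm [43.88 38.86  8.13] rot deg [-0.    0.   -3.83]
```

>>> move_arm(commands=[[[44,39,0],[0,0,-3.8],8.5],[[44,39,0],[0,0,-3.8],8.5],[[44,39,0],[0,0,-3.8],8.5],[[44,39,0],[0,0,-3.8],8.5],[[44,39,0],[0,0,-3.8],8.5],[[44,39,0],[0,0,-3.8],8.5],[[44,39,0],[0,0,-3.8],8.5],[[44,39,0],[0,0,-3.8],8.5],[[44,39,0],[0,0,-3.8],8.5],[[44,39,0],[0,0,-3.8],8.5],[[44,39,0],[0,0,-3.8],8.5],[[44,39,0],[0,0,-3.8],8.5],[[44,39,0],[0,0,-3.8],8.5],[[44,39,0],[0,0,-3.8],8.5],[[44,39,0],[0,0,-3.8],8.5],[[44,39,6],[0,0,-3.8],8.5],[[44,39,10],[0,0,-3.8],8.5],[[44,39,10],[0,0,-3.8],8.5]], force=40)

```text
t: 2.4
eef_pos: [0.4849, 0.1027, 0.1269]
orientation: [3.138, 0.006, -0.216]
force: [-0.6, 0.3, -0.7]
gripper_width: 0.0854
```

```bash
python3 - <<'E'
from h import *
print(read_state()["eef_pos"],read_state()["orientation"],read_state()["gripper_width"]);go(.4865,.1085,.050,-12.2)
E
```

```text
[0.48487956 0.10266999 0.12690999] [ 3.13799846  0.00642532 -0.21629252] 0.08537336037899698
shift cm [ 0.08 -0.63  7.69] rot deg [ 0.21  0.37 -0.19]
```

>>> move_arm(commands=[[[0.1,-0.6,2.5],[0,0,0],8.5],[[0.1,-0.6,5],[0,0,0],8.5],[[0.1,-0.6,6.5],[0,0,0],8.5],[[0.1,-0.6,7.0],[0,0,0],8.5],[[0.1,-0.6,7.0],[0,0,0],8.5],[[0.1,-0.6,7.0],[0,0,0],8.5]])

```text
t: 2.9
eef_pos: [0.4906, 0.1104, 0.062]
orientation: [-3.141, -0.001, -0.213]
force: [-0.2, -0.1, -0.1]
gripper_width: 0.0849
```

```bash
python3 - <<'E'
from h import *
go(.4865,.1085,.050,-12.2)
s=viewer.snapshot("scene"); cv2.imwrite("pics/a.png",cv2.resize(s["img"][110:250,180:340,::-1],None,fx=5,fy=4.2))
E
```

```text
shift cm [-0.36  0.27  1.2 ] rot deg [-0.03 -0.06  0.  ]
```

View pics/a.png

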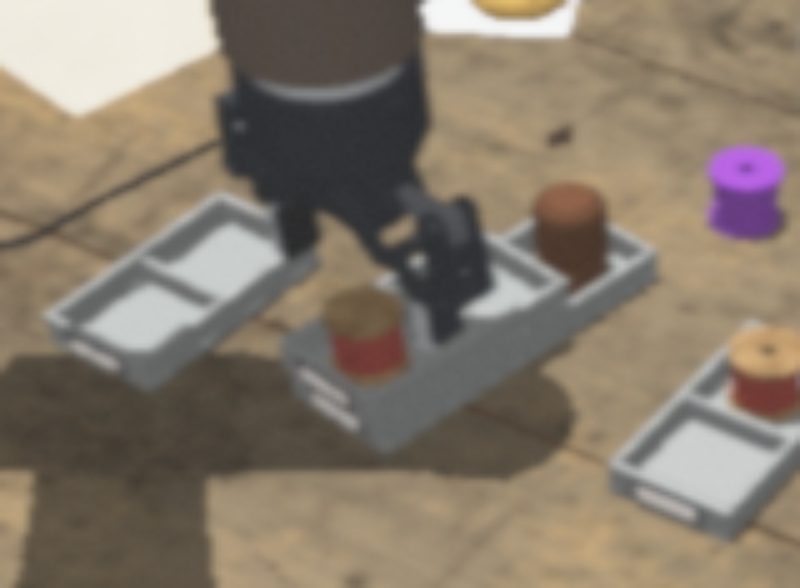

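The near finger tip is at (445,340) and the far one at (300,255), with the spool at (365,300) between them. I go down and close.

>>> move_arm(commands=[[[-0.2,0.2,0.6],[0,0,0],8.5],[[-0.3,0.2,1.1],[0,0,0],8.5],[[-0.3,0.2,1.1],[0,0,0],8.5],[[-0.3,0.2,1.1],[0,0,0],8.5]])

```text
t: 3.28
eef_pos: [0.4864, 0.1085, 0.0503]
orientation: [3.141, 0.0, -0.213]
force: [-0.7, 0.5, 1.2]
gripper_width: 0.0853
```

>>> move_arm(commands=[[[0,0,0],[0,0,0],4.2],[[0,0,0],[0,0,0],4.2],[[0,0,0],[0,0,0],3],[[0,0,0],[0,0,0],3],[[0,0,0],[0,0,0],3],[[0,0,0],[0,0,0],3],[[0,0,0],[0,0,0],3],[[0,0,0],[0,0,0],3]], force=40)

```text
t: 3.95
eef_pos: [0.487, 0.109, 0.0508]
orientation: [-3.141, -0.001, -0.213]
force: [-2.8, 0.6, 6.0]
gripper_width: 0.0317
```

>>> move_arm(commands=[[[0,0,0],[0,0,0],3],[[0,0,0],[0,0,0],3]])

```text
t: 4.12
eef_pos: [0.487, 0.109, 0.0508]
orientation: [-3.141, -0.001, -0.213]
force: [-2.0, 1.1, 4.7]
gripper_width: 0.0316
```

```bash
python3 - <<'E'
from h import *
s=viewer.snapshot("scene"); cv2.imwrite("pics/b.png",cv2.resize(s["img"][140:220,220:330,::-1],None,fx=7,fy=7,interpolation=cv2.INTER_CUBIC))
E
```

```text
(no output)
```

View pics/b.png

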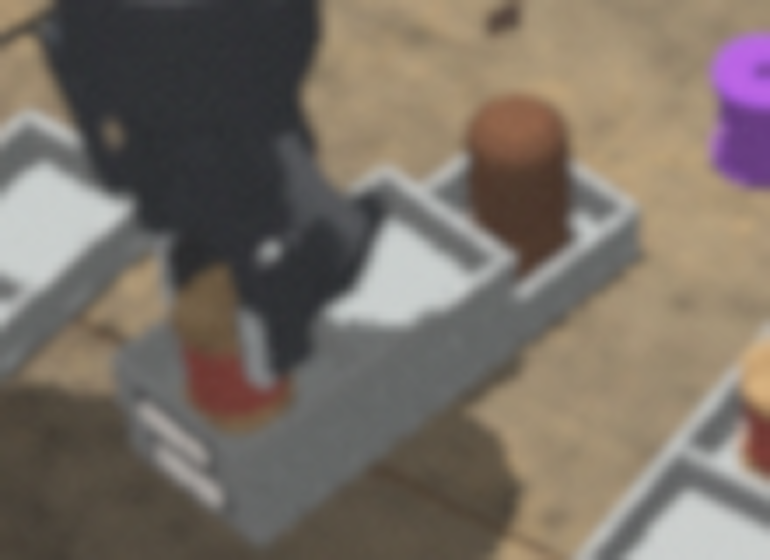

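The near finger sits at (270,350) on the -y side of the spool, and the pads are on the thread waist (31.6 mm opening). I lift.

>>> move_arm(commands=[[[0,0,-0.5],[0,0,0],3],[[0,0,-1],[0,0,0],3],[[0,0,-2],[0,0,0],3],[[0,0,-3.5],[0,0,0],3],[[0,0,-5],[0,0,0],3],[[0,0,-6.5],[0,0,0],3],[[0,0,-8],[0,0,0],3],[[0,0,-8],[0,0,0],3]])

```text
t: 4.83
eef_pos: [0.4884, 0.1093, 0.1333]
orientation: [-3.138, -0.005, -0.213]
force: [0.3, -0.4, -0.1]
gripper_width: 0.0316
```

```bash
python3 - <<'E'
from h import *
s=viewer.snapshot("scene"); cv2.imwrite("pics/c.png",cv2.resize(s["img"][110:220,200:340,::-1],None,fx=5,fy=5,interpolation=cv2.INTER_CUBIC))
go(.5155,-.0485,.135,-0.8)
E
```

```text
shift cm [ 6.09 14.8  -0.36] rot deg [ -0.12  -0.16 -11.44]
```

View pics/c.png

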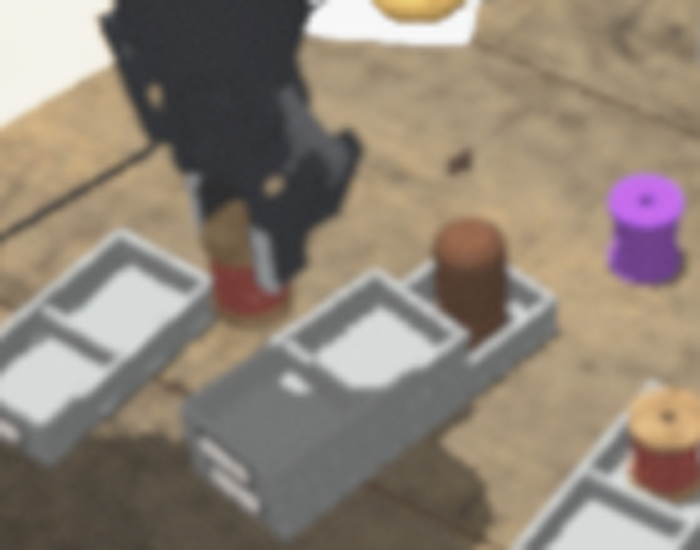

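The spool is lifted and upright at (245,270), and the stack is undisturbed.

>>> move_arm(commands=[[[1,2,-0.3],[0,0,-2],3],[[2,5,-0.3],[0,0,-6],3],[[4,8,-0.3],[0,0,-10],3],[[5,11,-0.3],[0,0,-11.4],3],[[5.6,13.5,-0.3],[0,0,-11.4],3],[[6.1,14.8,-0.3],[0,0,-11.4],3],[[6.1,14.8,-0.3],[0,0,-11.4],3],[[6.1,14.8,-0.3],[0,0,-11.4],3],[[6.1,14.8,-0.3],[0,0,-11.4],3]])

```text
t: 5.63
eef_pos: [0.5144, -0.0487, 0.1325]
orientation: [3.142, 0.002, -0.015]
force: [0.9, -1.4, -0.0]
gripper_width: 0.0311
```

```bash
python3 - <<'E'
from h import *
go(.5155,-.0485,.028,-0.8)
E
```

```text
shift cm [ 0.12 -0.02 10.45] rot deg [ 0.    0.09 -0.04]
```

>>> move_arm(commands=[[[0.1,0,2],[0,0,0],3],[[0.1,0,4],[0,0,0],3],[[0.1,0,6],[0,0,0],3],[[0.1,0,8],[0,0,0],3],[[0.1,0,9],[0,0,0],3],[[0.1,0,9.7],[0,0,0],3],[[0.1,0,10.2],[0,0,0],3],[[0.1,0,10.4],[0,0,0],3],[[0.1,0,10.4],[0,0,0],3],[[0.1,0,10.4],[0,0,0],3]])

```text
t: 6.47
eef_pos: [0.5165, -0.0487, 0.03]
orientation: [-3.141, -0.002, -0.014]
force: [-0.4, -1.0, -0.9]
gripper_width: 0.031
```

```bash
python3 - <<'E'
from h import *
go(.5155,-.0485,.027,-0.8)
s=viewer.snapshot("scene"); cv2.imwrite("pics/d.png",cv2.resize(s["img"][150:250,270:390,::-1],None,fx=6,fy=6,interpolation=cv2.INTER_CUBIC))
E
```

```text
shift cm [-0.1  -0.02  0.3 ] rot deg [-0.01 -0.09 -0.01]
```

View pics/d.png

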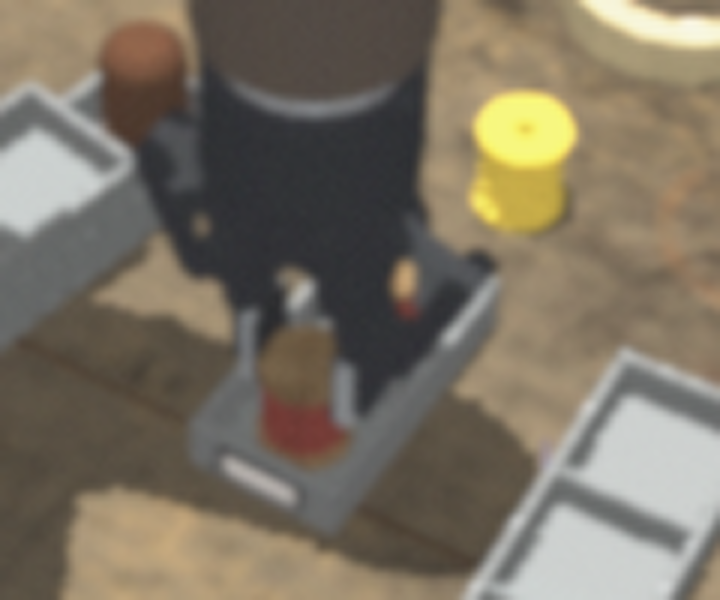

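The spool is at (305,400), inside the free pocket. I lower it the last few millimetres, open, and rise.

>>> move_arm(commands=[[[0,0,0.2],[0,0,0],3],[[0,0,0.3],[0,0,0],3],[[0,0,0.3],[0,0,0],3],[[0,0,0.3],[0,0,0],3]])

```text
t: 6.85
eef_pos: [0.5162, -0.0489, 0.0269]
orientation: [-3.142, -0.001, -0.014]
force: [-1.2, 0.5, 3.9]
gripper_width: 0.0314
```

>>> move_arm(commands=[[[0,0,0],[0,0,0],5],[[0,0,0],[0,0,0],8],[[0,0,0],[0,0,0],8],[[0,0,0],[0,0,0],8],[[0,0,0],[0,0,0],8],[[0,0,0],[0,0,0],8],[[0,0,-2],[0,0,0],8.5],[[0,0,-5],[0,0,0],8.5],[[0,0,-8],[0,0,0],8.5],[[0,0,-11],[0,0,0],8.5],[[0,0,-11],[0,0,0],8.5]])

```text
t: 7.77
eef_pos: [0.5199, -0.0486, 0.1425]
orientation: [-3.141, -0.013, -0.013]
force: [1.1, 0.6, 0.4]
gripper_width: 0.0849
```

```bash
python3 - <<'E'
from h import *
go(.6035,.080,.12,-12.2)
E
```

```text
shift cm [  8.16 -12.97   2.37] rot deg [-0.12 -0.71 11.46]
```

>>> move_arm(commands=[[[4,-6,0],[0,0,6],8.5],[[6,-9,0],[0,0,11.4],8.5],[[8.5,-13,1],[0,0,11.4],8.5],[[8.5,-13,1.5],[0,0,11.4],8.5],[[8.5,-13,1.5],[0,0,11.4],8.5],[[8.5,-13,1.5],[0,0,11.4],8.5],[[8.5,-13,1.5],[0,0,11.4],8.5]])

```text
t: 8.35
eef_pos: [0.6022, 0.0797, 0.1207]
orientation: [3.141, 0.001, -0.213]
force: [0.2, -0.5, 0.5]
gripper_width: 0.085
```

```bash
python3 - <<'E'
from h import *
s=viewer.snapshot("top"); P=cloud(s); cv2.imwrite("pics/e.png",cv2.resize(s["img"][130:290,160:460,::-1],None,fx=2.6,fy=2.6,interpolation=cv2.INTER_CUBIC))
go(.6035,.080,.030,-12.2)
E
```

```text
shift cm [ 0.12 -0.11  9.11] rot deg [ 0.03  0.04 -0.05]
```

View pics/e.png

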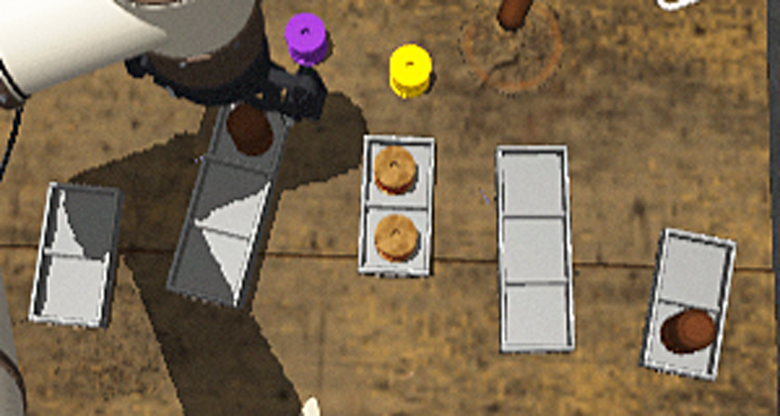

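Both spools now stand in thread_tray at (397,170) and (397,240). Now down onto the slicker.

>>> move_arm(commands=[[[0.1,-0.1,2.5],[0,0,0],8.5],[[0.1,-0.1,5],[0,0,0],8.5],[[0.1,-0.1,7],[0,0,0],8.5],[[0.1,-0.1,8.5],[0,0,0],8.5],[[0.1,-0.1,9.1],[0,0,0],8.5],[[0.1,-0.1,9.1],[0,0,0],8.5],[[0.1,-0.1,9.1],[0,0,0],8.5]])

```text
t: 8.98
eef_pos: [0.6043, 0.0801, 0.0312]
orientation: [-3.141, -0.001, -0.214]
force: [-0.1, -0.1, 0.1]
gripper_width: 0.0849
```

>>> move_arm(commands=[[[0,0,0],[0,0,0],4.5],[[0,0,0],[0,0,0],4.5],[[0,0,0],[0,0,0],3],[[0,0,0],[0,0,0],3],[[0,0,0],[0,0,0],3],[[0,0,0],[0,0,0],3],[[0,0,0],[0,0,0],3],[[0,0,0],[0,0,0],3],[[0,0,0],[0,0,0],3]], force=40)

```text
t: 9.73
eef_pos: [0.6046, 0.0808, 0.0313]
orientation: [-3.141, -0.001, -0.213]
force: [-0.7, -1.1, 5.3]
gripper_width: 0.0348
```

>>> move_arm(commands=[[[0,0,-0.5],[0,0,0],3],[[0,0,-1.2],[0,0,0],3],[[0,0,-2.5],[0,0,0],3],[[0,0,-4],[0,0,0],3],[[0,0,-6],[0,0,0],3],[[0,0,-8],[0,0,0],3],[[0,0,-10],[0,0,0],3],[[0,0,-11.5],[0,0,0],3],[[0,0,-11.5],[0,0,0],3]])

```text
t: 10.48
eef_pos: [0.6059, 0.0812, 0.1494]
orientation: [-3.138, -0.006, -0.213]
force: [0.9, -0.6, 0.5]
gripper_width: 0.0349
```

```bash
python3 - <<'E'
from h import *
go(.496,-.3065,.145,-9.9)
E
```

```text
shift cm [-2.56 40.22  0.29] rot deg [-0.18 -0.37 -2.29]
```

>>> move_arm(commands=[[[0,1.5,0],[0,0,0],3],[[-0.2,4.5,0],[0,0,0],3],[[-0.5,8,0],[0,0,-1],3],[[-0.7,11.5,0],[0,0,-1],3],[[-1,15,0],[0,0,-1],3],[[-1.2,18.5,0],[0,0,-1],3],[[-1.4,22,0],[0,0,-2],3],[[-1.6,25.5,0],[0,0,-2],3],[[-1.8,29,0],[0,0,-2.3],3],[[-2,32.5,0],[0,0,-2.3],3],[[-2.2,36,0],[0,0,-2.3],3],[[-2.4,38.5,0],[0,0,-2.3],3],[[-2.5,40.2,0.2],[0,0,-2.3],3],[[-2.5,40.2,0.2],[0,0,-2.3],3],[[-2.5,40.2,0.2],[0,0,-2.3],3],[[-2.5,40.2,0.2],[0,0,-2.3],3]])

```text
t: 11.82
eef_pos: [0.4937, -0.3066, 0.1425]
orientation: [-3.141, 0.002, -0.174]
force: [-0.5, 0.6, -0.4]
gripper_width: 0.0348
```

```bash
python3 - <<'E'
from h import *
go(.496,-.3065,.033,-9.9)
E
```

```text
shift cm [ 0.25 -0.04 10.95] rot deg [-0.03  0.1  -0.05]
```

>>> move_arm(commands=[[[0.2,0,2],[0,0,0],3],[[0.2,0,4],[0,0,0],3],[[0.2,0,6],[0,0,0],3],[[0.2,0,8],[0,0,0],3],[[0.2,0,9.5],[0,0,0],3],[[0.2,0,10.3],[0,0,0],3],[[0.2,0,10.7],[0,0,0],3],[[0.2,0,10.9],[0,0,0],3],[[0.2,0,10.9],[0,0,0],3],[[0.2,0,10.9],[0,0,0],3]])

```text
t: 12.65
eef_pos: [0.4971, -0.3073, 0.0353]
orientation: [3.141, -0.002, -0.173]
force: [0.6, -0.8, -0.1]
gripper_width: 0.0346
```

```bash
python3 - <<'E'
from h import *
go(.496,-.3065,.031,-9.9)
s=viewer.snapshot("scene"); cv2.imwrite("pics/f.png",cv2.resize(s["img"][220:330,340:480,::-1],None,fx=5,fy=5,interpolation=cv2.INTER_CUBIC))
E
```

```text
shift cm [-0.12 -0.06  0.43] rot deg [ 0.02 -0.1   0.  ]
```

View pics/f.png

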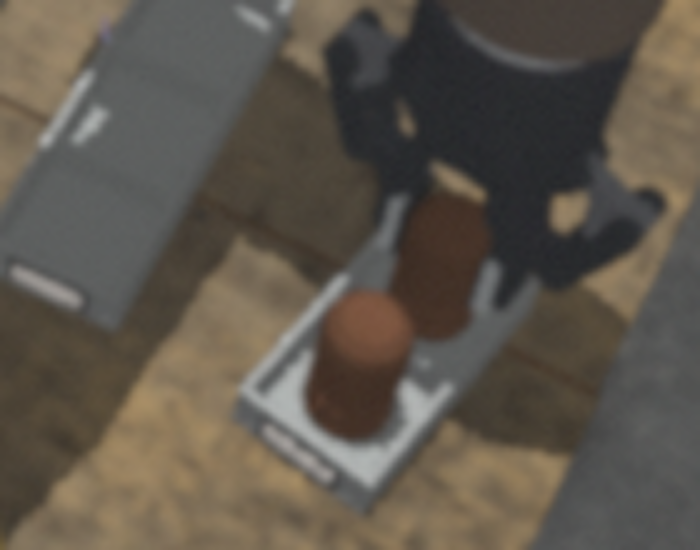

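The slicker (440,265) is in the free pocket, behind the resident one at (360,365). I lower the last 4 mm and release.

>>> move_arm(commands=[[[0,0,0.2],[0,0,0],3],[[0,0,0.4],[0,0,0],3],[[0,0,0.4],[0,0,0],3],[[0,0,0.4],[0,0,0],3]])

```text
t: 13.03
eef_pos: [0.4969, -0.3076, 0.0313]
orientation: [3.141, -0.002, -0.173]
force: [-0.7, 0.5, 4.9]
gripper_width: 0.0344
```

>>> move_arm(commands=[[[0,0,0],[0,0,0],5],[[0,0,0],[0,0,0],8],[[0,0,0],[0,0,0],8],[[0,0,0],[0,0,0],8],[[0,0,0],[0,0,0],8],[[0,0,0],[0,0,0],8],[[0,0,-2],[0,0,0],8.5],[[0,0,-5],[0,0,0],8.5],[[0,0,-8],[0,0,0],8.5],[[0,0,-11],[0,0,0],8.5],[[0,0,-11],[0,0,0],8.5],[[0,0,-11],[0,0,0],8.5]])

```text
t: 14.03
eef_pos: [0.4974, -0.3076, 0.1425]
orientation: [3.141, -0.005, -0.173]
force: [-0.5, 0.2, -0.4]
gripper_width: 0.0849
```

```bash
python3 - <<'E'
from h import *
for n in("top","scene"):
    s=viewer.snapshot(n); P=cloud(s); X,Y,Z=P[...,0],P[...,1],P[...,2]
    for o in rects(P,.036,.056):
        if 90<o[2]<190 and abs(o[1]-100)<30: print(n,np.round(o[:7],1))
    for o in rects(P,.014,.034):
        if 90<o[2]<190 and .25<o[0]/1000<.65: print(n,'low',np.round(o[:7],1))
    for nm,x,y,lo,hi in(("spool",.5155,-.0485,.036,.05),("slicker",.496,-.3065,.05,.075),("res_sp",.574,-.049,.036,.05),("res_sl",.439,-.297,.05,.075)):
        m=(np.hypot(X-x,Y-y)<.028)&(Z>lo)&(Z<hi); q=P[m]
        if len(q): print(n,nm,len(q),np.round(((q.min(0)+q.max(0))/2)[:2],4),"ztop",np.percentile(q[:,2],95).round(4))
go(.515,.0995,.145,-12.2)
E
```

```text
top [515.2  99.9 122.5  63.1 -12.4  45.8 462. ]
top low [ 544.5   93.5  182.9   63.9  -10.2   27.2 1341. ]
top low [545.1 -48.1 122.4  61.9  -0.7  22.2 373. ]
top low [493.7 226.9 122.8  63.6  -3.6  22.  455. ]
top low [ 465.2 -300.5  117.5   63.4   -9.9   21.7  383. ]
top low [325.3 479.1 168.2  88.2 -18.2  19.1 680. ]
top spool 203 [ 0.5151 -0.0478] ztop 0.0472
top slicker 219 [ 0.4969 -0.3052] ztop 0.0691
top res_sp 197 [ 0.5735 -0.0459] ztop 0.047
top res_sl 229 [ 0.4418 -0.2961] ztop 0.0693
scene [514.3  98.9 121.7  66.7 -12.6  45.7 705. ]
scene low [395.2 832.7  95.3  24.6 -74.4  28.3 175. ]
scene low [492.8 225.3 125.4  65.1  -3.8  22.2 600. ]
scene low [384.8 453.9  99.7  52.9  46.6  19.7 232. ]
scene low [544.9  92.5 183.4  66.9 -11.   23.4 502. ]
scene low [ 5.444e+02 -4.990e+01  1.232e+02  6.330e+01 -2.000e-01  2.350e+01
  6.240e+02]
scene low [ 511.3 -170.1  181.8   62.6    2.5   23.2  847. ]
scene low [ 468.1 -302.3  124.6   62.1  -10.1   24.   550. ]
scene spool 196 [ 0.5144 -0.05  ] ztop 0.0489
scene slicker 286 [ 0.4961 -0.308 ] ztop 0.0709
scene res_sp 179 [ 0.5734 -0.0468] ztop 0.0485
scene res_sl 292 [ 0.4404 -0.2976] ztop 0.0711
shift cm [ -5.12 -40.37  -0.51] rot deg [-0.04  0.08  2.24]
```

>>> move_arm(commands=[[[-0.6,-4,-0.5],[0,0,2.2],8.5],[[-1,-8,-0.5],[0,0,2.2],8.5],[[-1.5,-12,-0.5],[0,0,2.2],8.5],[[-2,-16,-0.5],[0,0,2.2],8.5],[[-2.5,-20,-0.5],[0,0,2.2],8.5],[[-3,-24,-0.5],[0,0,2.2],8.5],[[-3.6,-28,-0.5],[0,0,2.2],8.5],[[-4.1,-32,-0.5],[0,0,2.2],8.5],[[-4.6,-36,-0.5],[0,0,2.2],8.5],[[-5.1,-40.4,-0.5],[0,0,2.2],8.5],[[-5.1,-40.4,0],[0,0,2.2],8.5],[[-5.1,-40.4,0],[0,0,2.2],8.5],[[-5.1,-40.4,0],[0,0,2.2],8.5]])

```text
t: 15.22
eef_pos: [0.5146, 0.0991, 0.1386]
orientation: [3.139, 0.003, -0.211]
force: [0.5, -0.3, 0.4]
gripper_width: 0.085
```

```bash
python3 - <<'E'
from h import *
go(.515,.0995,.033,-12.4)
E
```

```text
shift cm [ 0.07 -0.08 10.56] rot deg [0.15 0.19 0.31]
```

>>> move_arm(commands=[[[0.1,0,2.5],[0,0,0.2],8.5],[[0.1,0,5],[0,0,0.2],8.5],[[0.1,0,7],[0,0,0.2],8.5],[[0.1,0,8.5],[0,0,0.2],8.5],[[0.1,0,9.5],[0,0,0.2],8.5],[[0.1,0,10.2],[0,0,0.2],8.5],[[0.1,0,10.6],[0,0,0.2],8.5],[[0.1,0,10.6],[0,0,0.2],8.5],[[0.1,0,10.6],[0,0,0.2],8.5]])

```text
t: 15.97
eef_pos: [0.5172, 0.0991, 0.0348]
orientation: [-3.141, -0.001, -0.215]
force: [-0.5, -0.0, 0.4]
gripper_width: 0.0848
```

```bash
python3 - <<'E'
from h import *
print(read_state()["force"]);go(.515,.0995,.032,-12.4)
s=viewer.snapshot("scene"); cv2.imwrite("pics/g.png",cv2.resize(s["img"][120:230,200:340,::-1],None,fx=5,fy=5,interpolation=cv2.INTER_CUBIC))
E
```

```text
[-0.46057059 -0.01986762  0.37425079]
shift cm [-0.22  0.01  0.28] rot deg [-0.03 -0.04  0.06]
```

View pics/g.png

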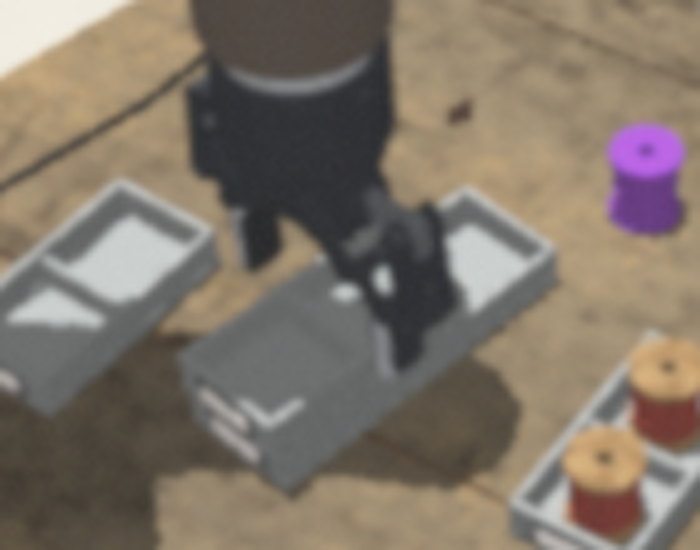

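The fingers straddle the upper tray, with the near tip at (400,370) outside its wall. I trim the position and close.

>>> move_arm(commands=[[[-0.2,0,0.2],[0,0,0],8.5],[[-0.2,0,0.2],[0,0,0],7.5],[[-0.2,0,0.2],[0,0,0],7],[[-0.2,0,0.2],[0,0,0],6.5],[[-0.2,0,0.2],[0,0,0],5.5],[[-0.2,0,0.2],[0,0,0],5.5],[[-0.2,0,0.2],[0,0,0],5.5],[[-0.2,0,0.2],[0,0,0],5.5],[[-0.2,0,0.2],[0,0,0],5.5]], force=60)

```text
t: 16.77
eef_pos: [0.5151, 0.0998, 0.0332]
orientation: [-3.141, -0.001, -0.215]
force: [-1.0, -0.4, 4.8]
gripper_width: 0.0604
```

>>> move_arm(commands=[[[0,0,-0.5],[0,0,0],5.5],[[0,0,-1],[0,0,0],5.5],[[0,0,-2],[0,0,0],5.5],[[0,0,-3],[0,0,0],5.5],[[0,0,-4],[0,0,0],5.5],[[0,0,-5],[0,0,0],5.5],[[0,0,-6],[0,0,0],5.5],[[0,0,-6],[0,0,0],5.5]])

```text
t: 17.43
eef_pos: [0.5163, 0.1003, 0.0951]
orientation: [-3.139, -0.004, -0.215]
force: [1.1, 0.4, -0.8]
gripper_width: 0.0604
```

```bash
python3 - <<'E'
from h import *
go(.493,.226,.10,-3.7)
for n in("top","scene"):
    s=viewer.snapshot(n); P=cloud(s)
    for lo,hi in((.014,.034),(.08,.125)):
        for o in rects(P,lo,hi):
            if 90<o[2]<190 and .4<o[0]/1000<.65 and o[1]>50 and o[1]<300: print(n,lo,np.round(o[:7],1))
cv2.imwrite("pics/h.png",cv2.resize(s["img"][110:220,180:320,::-1],None,fx=5,fy=5,interpolation=cv2.INTER_CUBIC))
E
```

```text
shift cm [ -4.96 -11.79  -0.48] rot deg [-0.15 -0.26 -8.6 ]
top 0.014 [480.  228.3  95.3  64.1  -3.   22.  298. ]
scene 0.014 [492.4 225.4 123.2  65.4  -3.1  22.3 526. ]
scene 0.014 [546.   92.2 181.7  64.  -11.8  22.5 597. ]
scene 0.08 [ 509.9  100.   118.2   89.5    0.    98.6 1223. ]
```

View pics/h.png

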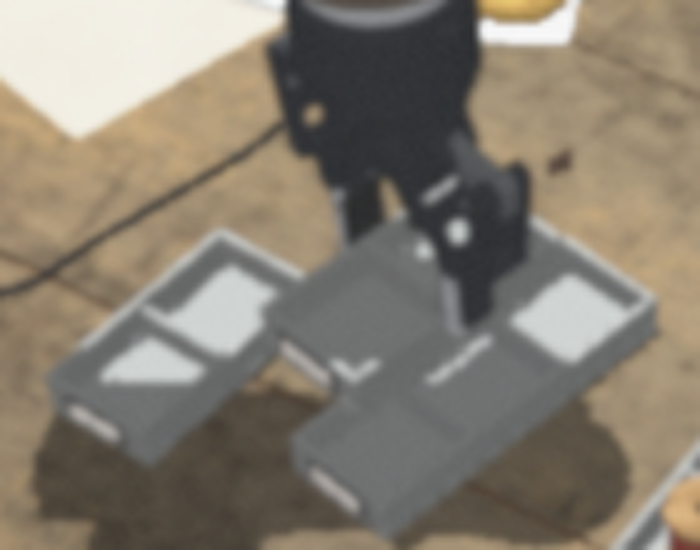

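The short tray is lifted level, and the long tray stayed in place.

>>> move_arm(commands=[[[-0.5,-1.5,-0.5],[0,0,-2],5.5],[[-1.2,-4,-0.5],[0,0,-5],5.5],[[-2.5,-6.5,-0.5],[0,0,-8.6],5.5],[[-3.7,-9,-0.5],[0,0,-8.6],5.5],[[-4.5,-11,-0.5],[0,0,-8.6],5.5],[[-5,-11.8,-0.5],[0,0,-8.6],5.5],[[-5,-11.8,-0.5],[0,0,-8.6],5.5],[[-5,-11.8,-0.5],[0,0,-8.6],5.5],[[-5,-11.8,-0.5],[0,0,-8.6],5.5]])

```text
t: 18.28
eef_pos: [0.4908, 0.2246, 0.0968]
orientation: [3.141, 0.001, -0.066]
force: [-0.5, 0.2, -0.4]
gripper_width: 0.0603
```

```bash
python3 - <<'E'
from h import *
go(.493,.226,.037,-3.7)
E
```

```text
shift cm [ 0.21 -0.16  5.98] rot deg [ 0.06  0.07 -0.07]
```

>>> move_arm(commands=[[[0.1,-0.1,1.5],[0,0,0],5.5],[[0.2,-0.1,3],[0,0,0],5.5],[[0.2,-0.1,4.5],[0,0,0],5.5],[[0.2,-0.1,5.5],[0,0,0],5.5],[[0.2,-0.1,5.9],[0,0,0],5.5],[[0.2,-0.1,5.9],[0,0,0],5.5],[[0.2,-0.1,5.9],[0,0,0],5.5],[[0.2,-0.1,5.9],[0,0,0],5.5]])

```text
t: 18.95
eef_pos: [0.4938, 0.2267, 0.0391]
orientation: [-3.141, -0.001, -0.065]
force: [0.7, -1.0, -0.7]
gripper_width: 0.0603
```

```bash
python3 - <<'E'
from h import *
go(.493,.226,.033,-3.7)
s=viewer.snapshot("scene"); cv2.imwrite("pics/i.png",cv2.resize(s["img"][130:220,170:280,::-1],None,fx=6,fy=6,interpolation=cv2.INTER_CUBIC))
E
```

```text
shift cm [-0.08  0.07  0.61] rot deg [-0.06 -0.07 -0.03]
```

View pics/i.png

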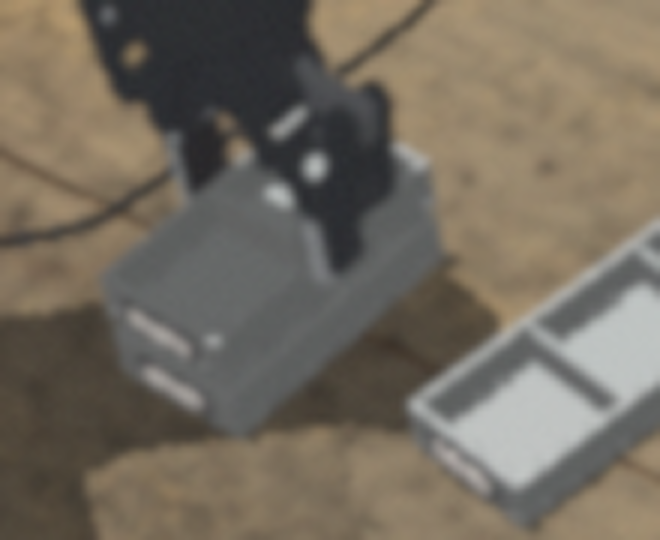

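The tray lines up over short_base, with both end labels stacked at (160,330) and (172,385). I lower, release and rise.

>>> move_arm(commands=[[[-0.1,0.1,0.3],[0,0,0],5.5],[[-0.1,0.1,0.5],[0,0,0],5.5],[[-0.1,0.1,0.6],[0,0,0],5.5],[[-0.1,0.1,0.6],[0,0,0],5.5],[[-0.1,0.1,0.6],[0,0,0],5.5]])

```text
t: 19.42
eef_pos: [0.492, 0.2255, 0.0332]
orientation: [3.142, -0.0, -0.065]
force: [-2.0, -0.2, 6.6]
gripper_width: 0.0601
```

>>> move_arm(commands=[[[0,0,0],[0,0,0],6.5],[[0,0,0],[0,0,0],7],[[0,0,0],[0,0,0],8],[[0,0,0],[0,0,0],8.5],[[0,0,0],[0,0,0],8.5],[[0,0,0],[0,0,0],8.5],[[0,0,-2],[0,0,0],8.5],[[0,0,-5],[0,0,0],8.5],[[0,0,-8],[0,0,0],8.5],[[0,0,-8],[0,0,0],8.5]])

```text
t: 20.25
eef_pos: [0.4955, 0.2278, 0.1182]
orientation: [-3.135, -0.01, -0.064]
force: [0.2, 0.9, -0.1]
gripper_width: 0.0848
```

```bash
python3 - <<'E'
from h import *
go(.5465,.093,.11,-11.8)
E
```

```text
shift cm [ 5.93 13.13  0.79] rot deg [-0.44 -0.52  8.16]
```

>>> move_arm(commands=[[[3,6,0],[0,0,4],8.5],[[5,10,0],[0,0,8.2],8.5],[[6.1,13,0],[0,0,8.2],8.5],[[6.1,13,0],[0,0,8.2],8.5],[[6.1,13,0],[0,0,8.2],8.5],[[6.1,13,0],[0,0,8.2],8.5],[[6.1,13,0],[0,0,8.2],8.5]])

```text
t: 20.83
eef_pos: [0.5444, 0.092, 0.1121]
orientation: [-3.142, 0.0, -0.208]
force: [-0.4, -0.0, 0.1]
gripper_width: 0.0852
```

```bash
python3 - <<'E'
from h import *
for n in("top","scene"):
    s=viewer.snapshot(n); P=cloud(s)
    for lo,hi in((.014,.034),(.036,.056)):
        for o in rects(P,lo,hi):
            if 90<o[2]<190 and .4<o[0]/1000<.65 and o[1]<300: print(n,lo,np.round(o[:7],1))
go(.5465,.093,.010,-11.8)
E
```

```text
top 0.014 [544.6 -48.1 121.4  61.9  -0.8  22.2 370. ]
top 0.014 [ 510.7 -168.6  178.    62.8    2.1   21.9  541. ]
top 0.014 [ 492.   224.9  119.3   60.2   -3.5   27.5 1186. ]
top 0.014 [505.7 102.9  96.7  62.9 -11.4  22.2 301. ]
top 0.014 [ 467.3 -300.6  121.5   62.8  -10.4   21.7  447. ]
top 0.036 [492.5 226.2 122.3  63.5  -3.8  45.5 487. ]
scene 0.014 [546.5  92.8 182.   65.1 -11.4  22.2 822. ]
scene 0.014 [479.9 202.  134.1  55.7 -29.8  23.1 321. ]
scene 0.014 [ 5.441e+02 -4.960e+01  1.240e+02  6.360e+01  1.000e-01  2.350e+01
  6.200e+02]
scene 0.014 [ 511.2 -169.8  181.3   63.     2.2   23.1  847. ]
scene 0.014 [ 467.4 -302.   123.4   62.7  -10.    24.1  634. ]
scene 0.036 [492.1 225.  123.   66.4  -3.5  45.5 692. ]
shift cm [ 0.21 -0.06 10.23] rot deg [-0.    0.   -0.05]
```

>>> move_arm(commands=[[[0.2,-0.1,2.5],[0,0,0],8.5],[[0.2,-0.1,5],[0,0,0],8.5],[[0.2,-0.1,7],[0,0,0],8.5],[[0.2,-0.1,8.5],[0,0,0],8.5],[[0.2,-0.1,9.5],[0,0,0],8.5],[[0.2,-0.1,10],[0,0,0],8.5],[[0.2,-0.1,10.1],[0,0,0],8.5],[[0.2,-0.1,10.1],[0,0,0],8.5],[[0.2,-0.1,10.1],[0,0,0],8.5]])

```text
t: 21.68
eef_pos: [0.5474, 0.0929, 0.0122]
orientation: [-3.141, -0.002, -0.208]
force: [0.6, -0.7, -0.1]
gripper_width: 0.0849
```

```bash
python3 - <<'E'
from h import *
print(read_state()["force"]);go(.547,.0935,.010,-11.7)
E
```

```text
[ 0.58434845 -0.72300052 -0.0760049 ]
shift cm [-0.05 -0.05  0.22] rot deg [-0.06 -0.09 -0.2 ]
```

>>> move_arm(commands=[[[0,0,0.2],[0,0,0],7.5],[[0,0,0.2],[0,0,0],7],[[0,0,0.2],[0,0,0],6.5],[[0,0,0.2],[0,0,0],5.5],[[0,0,0.2],[0,0,0],5.5],[[0,0,0.2],[0,0,0],5.5],[[0,0,0.2],[0,0,0],5.5],[[0,0,0.2],[0,0,0],5.5],[[0,0,0.2],[0,0,0],5.5]], force=60)

```text
t: 22.43
eef_pos: [0.5473, 0.0926, 0.0103]
orientation: [-3.141, -0.001, -0.208]
force: [-1.0, 0.3, 5.8]
gripper_width: 0.0603
```

>>> move_arm(commands=[[[0,0,-0.5],[0,0,0],5.5],[[0,0,-1],[0,0,0],5.5],[[0,0,-2],[0,0,0],5.5],[[0,0,-3.5],[0,0,0],5.5],[[0,0,-5],[0,0,0],5.5],[[0,0,-7],[0,0,0],5.5],[[0,0,-9],[0,0,0],5.5],[[0,0,-11],[0,0,0],5.5],[[0,0,-12],[0,0,0],5.5],[[0,0,-12],[0,0,0],5.5],[[0,0,-12],[0,0,0],5.5]])

```text
t: 23.35
eef_pos: [0.5464, 0.0924, 0.1294]
orientation: [-3.141, -0.0, -0.209]
force: [-0.8, -0.7, -2.8]
gripper_width: 0.0603
```

```bash
python3 - <<'E'
from h import *
go(.511,-.1692,.13,2.3)
s=viewer.snapshot("scene"); cv2.imwrite("pics/j.png",cv2.resize(s["img"][100:230,190:350,::-1],None,fx=4.5,fy=4.5,interpolation=cv2.INTER_CUBIC))
P=cloud(s)
for o in rects(P,.11,.15): 
    if o[2]>90 and .4<o[0]/1000<.7: print(np.round(o[:7],1))
E
```

```text
shift cm [ 1.96 26.32 -0.08] rot deg [-4.000e-02 -1.000e-02 -1.426e+01]
[ 569.7  901.   197.   162.     8.2  127.2 1768. ]
[ 560.2  587.5  256.7   91.9  -15.7  130.9 1135. ]
[ 544.4   87.5  184.    78.   -18.9  131.2 1784. ]
```

View pics/j.png

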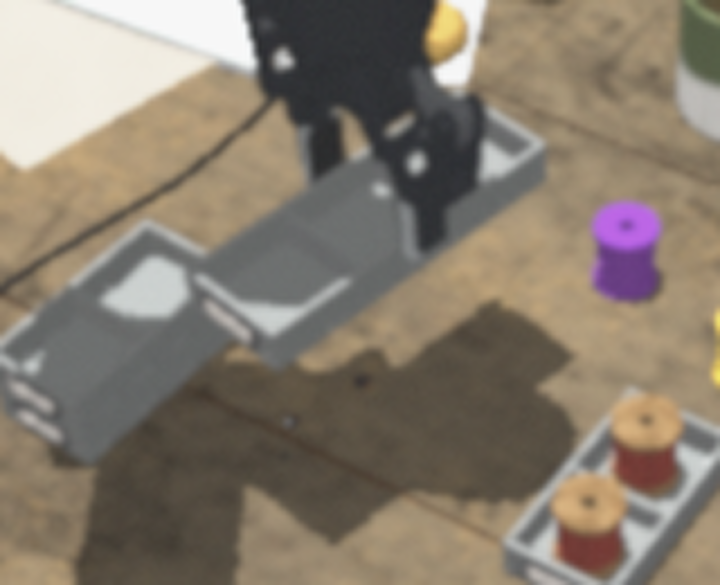

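The long tray is held level, and the short pile at lower left is squared.

>>> move_arm(commands=[[[0.1,1.5,0],[0,0,-1],5.5],[[0.3,4,0],[0,0,-3],5.5],[[0.6,7,0],[0,0,-5],5.5],[[0.9,10,0],[0,0,-7],5.5],[[1.1,13,0],[0,0,-9],5.5],[[1.3,16,0],[0,0,-11],5.5],[[1.5,19,0],[0,0,-13],5.5],[[1.7,22,0],[0,0,-14.2],5.5],[[1.9,24.5,0],[0,0,-14.2],5.5],[[2,26.3,0],[0,0,-14.2],5.5],[[2,26.3,0],[0,0,-14.2],5.5],[[2,26.3,0],[0,0,-14.2],5.5],[[2,26.3,0],[0,0,-14.2],5.5]])

```text
t: 24.48
eef_pos: [0.5113, -0.1687, 0.1282]
orientation: [-3.141, 0.002, 0.039]
force: [0.4, 0.4, -2.9]
gripper_width: 0.0599
```

```bash
python3 - <<'E'
from h import *
go(.5115,-.1692,.043,2.25)
E
```

```text
shift cm [0.03 0.06 8.52] rot deg [-0.03  0.13  0.  ]
```

>>> move_arm(commands=[[[0,0,1.5],[0,0,0],5.5],[[0,0,3],[0,0,0],5.5],[[0,0,5],[0,0,0],5.5],[[0,0,6.5],[0,0,0],5.5],[[0,0,7.7],[0,0,0],5.5],[[0,0,8.3],[0,0,0],5.5],[[0,0,8.4],[0,0,0],5.5],[[0,0,8.4],[0,0,0],5.5],[[0,0,8.4],[0,0,0],5.5]])

```text
t: 25.23
eef_pos: [0.5127, -0.1687, 0.046]
orientation: [3.141, -0.001, 0.041]
force: [-0.1, 0.2, -1.3]
gripper_width: 0.0599
```

```bash
python3 - <<'E'
from h import *
go(.5115,-.1692,.0345,2.25)
s=viewer.snapshot("scene"); cv2.imwrite("pics/k.png",cv2.resize(s["img"][180:300,310:430,::-1],None,fx=5,fy=5,interpolation=cv2.INTER_CUBIC))
E
```

```text
shift cm [-0.12  0.04  1.15] rot deg [ 0.02 -0.07  0.07]
```

View pics/k.png

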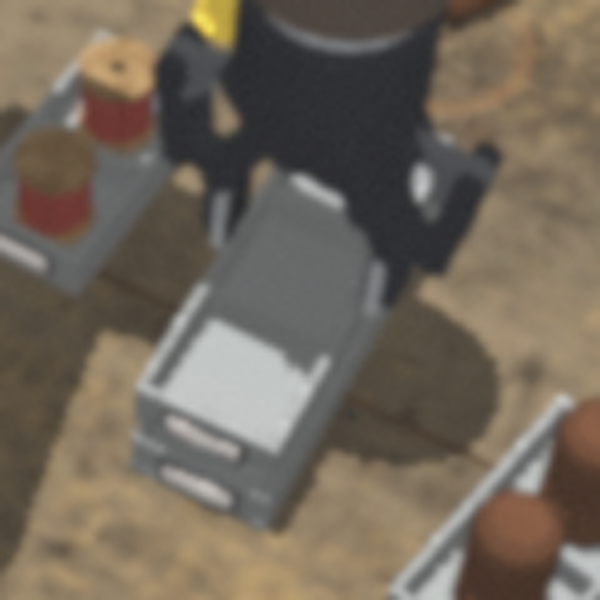

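The tray lines up over long_base, with the labels at (200,437) and (195,487). I lower, release and rise.

>>> move_arm(commands=[[[-0.1,0,0.4],[0,0,0],5.5],[[-0.1,0,0.8],[0,0,0],5.5],[[-0.1,0,1.1],[0,0,0],5.5],[[-0.1,0,1.2],[0,0,0],5.5],[[-0.1,0,1.2],[0,0,0],5.5],[[-0.1,0,1.2],[0,0,0],5.5]])

```text
t: 25.78
eef_pos: [0.5108, -0.1691, 0.0343]
orientation: [3.141, 0.0, 0.04]
force: [-3.1, 1.9, 6.2]
gripper_width: 0.0602
```

>>> move_arm(commands=[[[0,0,0],[0,0,0],6.5],[[0,0,0],[0,0,0],7],[[0,0,0],[0,0,0],8],[[0,0,0],[0,0,0],8.5],[[0,0,0],[0,0,0],8.5],[[0,0,0],[0,0,0],8.5],[[0,0,-2],[0,0,0],8.5],[[0,0,-5],[0,0,0],8.5],[[0,0,-9],[0,0,0],8.5],[[0,0,-13],[0,0,0],8.5],[[0,0,-17],[0,0,0],8.5],[[-5,0,-18],[0,0,0],8.5],[[-5,-4,-18],[0,0,0],8.5],[[-5,-8,-18],[0,0,0],8.5],[[-5,-12,-18],[0,0,0],8.5],[[-5,-16,-18],[0,0,0],8.5],[[-5,-20,-18],[0,0,0],8.5],[[-5,-24,-18],[0,0,0],8.5],[[-5,-28,-18],[0,0,0],8.5],[[-5,-28,-18],[0,0,0],8.5]])

```text
t: 27.45
eef_pos: [0.4502, 0.114, 0.2136]
orientation: [-3.14, -0.002, 0.047]
force: [1.0, -0.9, 1.1]
gripper_width: 0.0851
```

```bash
python3 - <<'E'
from h import *
for n in("top","scene"):
    s=viewer.snapshot(n); P=cloud(s); X,Y,Z=P[...,0],P[...,1],P[...,2]
    for lo,hi in((.014,.034),(.036,.056)):
        for o in rects(P,lo,hi):
            if 90<o[2]<200 and .4<o[0]/1000<.65 and o[1]<300: print(n,lo,np.round(o[:7],1))
    for nm,x,y,lo,hi in(("spool",.5155,-.0485,.036,.05),("slicker",.496,-.3065,.05,.075),("res_sp",.574,-.049,.036,.05),("res_sl",.439,-.297,.05,.075)):
        m=(np.hypot(X-x,Y-y)<.028)&(Z>lo)&(Z<hi); q=P[m]
        if len(q): print(n,nm,len(q),np.round(((q.min(0)+q.max(0))/2)[:2],4),"ztop",np.percentile(q[:,2],95).round(4))
    if n=="scene": cv2.imwrite("pics/l.png",cv2.resize(s["img"][110:340,160:470,::-1],None,fx=2.5,fy=2.5))
E
```

```text
top 0.014 [545.  -48.1 122.5  62.   -0.7  22.4 372. ]
top 0.014 [ 508.5 -166.7  176.7   59.4    2.5   27.2 1766. ]
top 0.014 [ 467.2 -300.5  121.2   62.8   -9.9   21.7  455. ]
top 0.036 [ 509.6 -168.5  178.9   62.7    2.8   46.   609. ]
top spool 202 [ 0.5149 -0.0478] ztop 0.047
top slicker 222 [ 0.4966 -0.3055] ztop 0.0694
top res_sp 201 [ 0.5733 -0.0459] ztop 0.0466
top res_sl 224 [ 0.4418 -0.2957] ztop 0.069
scene 0.014 [479.5 201.5 134.1  55.6 -30.   23.2 324. ]
scene 0.014 [544.4 -49.8 123.7  63.4  -1.1  23.2 628. ]
scene 0.014 [ 501.1 -197.9  188.3   58.8  -16.8   23.4  259. ]
scene 0.014 [ 467.7 -302.2  123.6   62.6   -9.8   24.1  548. ]
scene 0.036 [491.9 224.6 123.7  65.8  -3.9  45.4 687. ]
scene 0.036 [ 510.  -169.7  182.3   63.     2.9   46.4  965. ]
scene spool 197 [ 0.5152 -0.05  ] ztop 0.0484
scene slicker 283 [ 0.4971 -0.3078] ztop 0.071
scene res_sp 183 [ 0.5745 -0.0467] ztop 0.0483
scene res_sl 294 [ 0.4412 -0.2975] ztop 0.071
```

View pics/l.png

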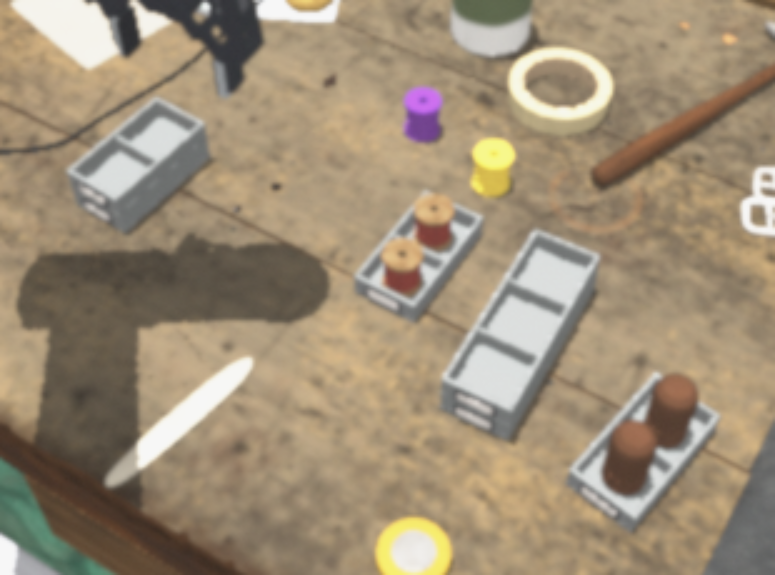

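The picture shows both filled trays upright at (420,255) and (645,450), and both piles square at (140,165) and (520,335). The offsets measure about 1 mm and 0.5°. I hand in.

```bash
python3 -c "
from cell import ticket; print(ticket.job_done())"
```

```text
the job is handed in; nothing more can be done
None
```

The job is finished and handed in at about 28 s of the allowed 128 s. No verdict was reported.

I moved the spool to thread_tray, then the slicker to slicker_tray. After that the emptied short tray went onto short_base and the emptied long tray onto long_base.

Last checks, from both cameras:
- **Spools and slickers:** all four stand upright in their pockets at the right height. The two residents did not move measurably.
- **Stacked trays:** the rims measure about 46 mm, the same as the short tray gave while it lay level on the first stack. The short tray is within about 1 mm of its base, and the long tray is about 1 mm and 0.5° off, which is near the camera accuracy.
- **Robot:** the gripper is open and clear of everything. The forces reported at the end of each move stayed under about 10 N.

In the last top view the arm hid the short pile. Its final state there rests on the scene camera and on the top view taken just after it was placed. The two cameras differed from each other by up to 2 mm throughout, and no check failed.

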